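Return the syringe cassette through the spring flaps of the bay

ROBOT

A 7-joint arm with a two-finger parallel gripper is mounted at the origin on the work surface. World frame = base frame: x ahead of the robot, y to its left, z up, the work surface at z = 0. Lengths are in m, angles in degrees, forces in N, time in s.
With the tool pointing down it reaches from about 0.425 to 0.875 m from the base axis. Payload 4.7 kg.
Tool frame: the origin (TCP) lies between the finger pads; the fingertips stand 19 mm ahead of it and the grasp point (between the pads) is the TCP; x points along the fingers, z is the direction in which the jaws open and shut, and the axes are right-handed (so a half turn about x gives the same grasp; the last joint's range is limited). The gripper opens to 87 mm and grips with 3 to 60 N. Pads are 19 mm wide; open, the fingers measure 117 mm over their backs; the gripper's body (75 mm by 190 mm) begins 51 mm behind the grasp point.
Start: joints at [-75.968, 18.392, -4.016, 83.108, 1.295, 78.541, -3.26], TCP at [0.149, 0.633, 0.213] pointing down, gripper open.
Joint ranges: [-163.93, 163.93], [-17.29, 119.83], [-79.2, 71.16], [3.27, 140.29], [-89.18, 269.18], [5.43, 117.66], [-154.24, 154.24]. Speed limits (degrees/s): [147.25, 147.25, 180, 180, 180, 180, 180].

INTERFACE

Orientations are given as [roll, pitch, yaw] about the fixed x, y, z axes, in that order (R = Rz(yaw) Ry(pitch) Rx(roll)).
In Python, from cell import monitor, read_camera, camera_model, env, regions_of gives the robot as it stands. The module is installed in compiled form; this text tells all that it offers.
- The arm moves only by the tool step_arm, never from a script. Its argument "deltas" is a list of rows, each a list of 5 numbers: the gripper's target within -1 to 1 (fully open at 1, half-way at 0, shut at -1), then the shift along the tool's x, y, z in m, then the turn about the tool's x in degrees. A call has 1 to 12 rows; each row is the pose to reach, as a shift and turn from the pose commanded when the call began, along the tool's axes at that moment; what a row does not reach only later rows make up. A row lasts 1/8 s, in which the tool goes at most 62.5 mm and 10.7 degrees, less where a joint would pass 70% of its speed; a pose out of reach is approached as far as the arm can. A call with a gripper value outside its range is refused whole. The fingers move at their own pace and stop on an object; "newtons" is the grip in N (left out, the last holds). Time passes only in rows, so rows that repeat a pose let the fingers close. It gives the time, the measured TCP pose, the force and the opening at its end, in the units of the state.
- monitor.get_obs(): the state, without advancing time (a new reading comes with each control period).
- read_camera(name): name is "scene" or "top"; returns (picture, depth): 400x640x3 uint8, red, green, blue; 400x640 float32, m along the optical axis (not along the pixel's ray), 0 where there is no reading.
- camera_model(name): a dict with "fx", "fy", "cx", "cy" (pixels), "xyz" and "attitude" of the camera in the world. Camera axes: x right, y down, z forward; pixel columns grow to the right and rows downward; lengths in m; the calibration is good to about 2 mm. A picture is of the moment at which its call begins. camera_model takes no time and is no camera call.
- env.sign_off(): hands the job in, once; it reports no verdict.
Trained networks look in the newest picture that a camera, given by its name, has taken for a name from the list of things; names that differ only in an ending like _2 or _b are one class to them, and where a whole thing is asked for, a point or a joint stands for the part that bears it (a point fixed in the world has none). Each returns a list of dicts, best first, with "p" (0 to 1); they miss things now and then, are a little off and sometimes report something else, mostly with a low value. They report only what shows in the picture. A call takes as long as a camera call. They do not tell look-alikes from the thing itself.
- regions_of(camera, thing): "pixels" (400x640 bool, what is visible of it) and "pixel" ([column, row] in pixels, amid what is visible of it).
The state is a dict: "time_s": time; "qpos": joint angles; "joint_velocities": joint speeds; "effort": joint torques, N m; "tool_pos": TCP position; "tool_rot": TCP orientation; "force": force on the tool from outside, world axes, zero at the start; "wrist_torque": the same for the moment, N m; "grip_width": finger opening in m.
Only numpy, scipy, OpenCV 4.12 (cv2) and the standard library are available. Lean on these libraries where they do the work, as an engineer would, in place of code of your own. Each camera call takes 0.05 s, during which the arm holds its last target. There are 200 camera calls.

TASK

Pick up the white syringe cassette by the fin on its lid and, keeping it upright, push it into the return bay through the two spring flaps until it meets the sprung stop at the back, which you find by feel. Press it gently but distinctly against that stop for about a second, never forcing it against any part of the bay, then let go so that it stays inside with both flaps shut behind it; leave the other things alone.

Things in the scene. Friction and masses are not known exactly. Their poses are not given: they have to be found in the camera images.
- cassette: Closed white box of slippery plastic, 100 mm long (x), 66 wide (y), 34 high, 0.29 to 0.59 kg; upright edges bevelled by 8 mm, end faces 50 mm wide. On the middle of its lid stands a fin, 50 mm long (x), 12 thick (y), from 34 to 95 mm above the underside, to be held across its thickness, firmly and low, or the box noses down when pushed. Origin: centre of its underside; z up. Ends alike.
- bay: Fixed grey bay on the counter, without a floor: the cassette slides on the counter. Origin: on the counter, mid doorway; x points level inward, y left, z up. Doorway: 72 mm wide between jambs (x -10 to 0 mm), 38 high. Outside it two guide walls, 36 mm high and open above, flare to about 120 mm wide at x = -48. Inside, the chamber is 96 mm wide and ends at x = 222.
- roof (a point): Middle of the clear roof's top, 74 mm inside the doorway. The roof (38 to 42 mm above the counter, edge trim to 47) covers the bay from x = -10 mm inward; a 28 mm wide slot along its middle, open at the doorway end and ending at x = 168 mm, lets the cassette's fin travel with the hand above the roof. Axes as the bay's.
- stop_near (a point): Nearest place of the sprung bumper's face (bay x = 146 mm). The bumper, 50 mm wide, 8 to 30 mm above the counter, is on an adjustable stop: its face stands 0 to 36 mm beyond this point, not reported. It yields from 3 N, 6 N more per mm, and bottoms after 6 mm. A distinct press is 6 N or more; over 20 N between cassette and any part of the bay is forcing.
- flap_left (a joint): Angle (rad) of the left upright steel flap, hinged at its outer edge at bay x = 2, y = 39 mm: 0 shut across the doorway, up to 1.55 swung inward. 37 mm long, 3 thick, 4 to 36 mm above the counter. A light spring shuts it; the cassette shoves it open (a few N for the pair), it rubs on its side, and shuts once the cassette's rear is over 40 mm inside the doorway.
- flap_right (a joint): The same for the right flap (hinge at y = -39 mm), its mirror image.
- cup: Bystander: yellow open plastic cup, 72 mm across the rim, 100 mm high; origin at the centre of its underside. Loose.
- tape: Bystander: roll of white tape lying flat, 54 mm across, 25 mm high; origin at the centre of its underside. Loose.
- dish: Bystander: grey-brown pulp kidney dish with capped syringes, about 210 mm by 85 mm, 34 mm high; origin at the centre of its underside. Loose.
Mind the look-alikes: they are no part of the job. Leave any blue look-alike of the cassette alone.

How it is judged (in metres and radians):
On the way, in this order (a step that is already met when the one before it is completed fails the run):
1. the cassette, going in through the doorway, has swung both flaps inward (over 1 rad) (value of joint each of flap_left, flap_right above 1 rad and x of cassette in the frame of bay between -0.04 and 0.08 m and contact force between cassette and bay above 0.2 N), for 0.05 s.
2. with the cassette past the shut flaps, it is pressed against the sprung stop with 6 N or more for 0.3 s (x of cassette in the frame of bay above 0.092 m and value of joint each of flap_left, flap_right below 0.15 rad and contact force between cassette and bay above 6 N), for 0.3 s.
At the end, for the whole second after the job is handed in: The cassette stands flat on the counter inside the bay, its origin at least 88 mm inside the doorway (rear face 38 mm inside), at rest and released, and both flaps are shut (within 0.1 rad) (x of cassette in the frame of bay above 0.088 m and z of cassette in the frame of bay below 0.004 m and angle between cassette's own z axis and vertical below 0.08 rad and value of joint each of flap_left, flap_right below 0.1 rad and linear speed of cassette below 0.01 m/s); the robot touches nothing.
It fails at once if the cassette is forced: more than 20 N between it and any part of the bay (contact force between cassette and bay above 20 N).
It fails at once if the cassette is tipped by more than 0.5 rad (angle between cassette's own z axis and vertical above 0.5 rad).
It fails at once if a bystander (cup, tape or dish) is moved by more than 25 mm (distance of any of cup, tape, dish from where it was at the start of the episode above 0.025 m).
It also fails if it takes over 59 s, if anything falls off the work surface, if the arm or the gripper's body presses on something with over 40 N, if the wrist force passes 120 N, or if a joint passes its speed limit or range.

## Working session

There is one attempt and no reset: what is moved stays moved. The work goes in short steps, Python scripts to look and compute and a tool call to move; the robot and the scene stay as the last step left them, time stands still between calls to the robot, and variables do not carry over. Pictures are saved under pics/ and viewed, about 8 in all and at most 12, crops included, and the job is handed in when it is done.

Besides the shell and the picture viewer there is one more tool, called after ">>>" in YAML: its name, and indented under it one key for each argument. step_arm: Moves the arm, as the interface text tells. Its arguments: {"type":"object","properties":{"deltas":{"type":"array"},"newtons":{"type":"number"}},"required":["deltas"]}

```bash
mkdir -p pics; cat > h.py <<'E'
import numpy as np,cv2
from scipy.spatial.transform import Rotation as R
from cell import monitor, read_camera, camera_model, env, regions_of
def cam(n):
    m=camera_model(n); return m
def pts(n,depth):
    m=camera_model(n); v,u=np.mgrid[0:400,0:640]
    P=np.stack([(u-m['cx'])/m['fx']*depth,(v-m['cy'])/m['fy']*depth,depth],-1)
    A=np.array(m['attitude'],float)
    Rm=A if A.shape==(3,3) else R.from_euler('xyz',A,degrees=True).as_matrix()
    return P@Rm.T+np.array(m['xyz'])
E
python3 - <<'E'
from h import *
for n in('scene','top'):
    p,d=read_camera(n); print(n,camera_model(n)); np.savez(n+'0.npz',p=p,d=d)
    cv2.imwrite(f'pics/{n}0.png',p[...,::-1])
    W=pts(n,d)
    for t in('cassette','bay','roof','flap_left','cup','tape','dish'):
        for r in regions_of(n,t)[:3]:
            m=r['pixels']&(d>0); print(t,round(r['p'],2),r['pixel'],m.sum(),np.median(W[m],0).round(3) if m.any() else '', W[m][:,2].max().round(3) if m.any() else '')
print(monitor.get_obs())
E
```

```text
scene {'fx': 505.32238932351265, 'fy': 505.32238932351265, 'cx': 323.8652884772848, 'cy': 199.42990826243303, 'xyz': array([ 1.32383158, -0.05964001,  1.19503358]), 'attitude': array([-145.39019091,    0.52461473,   78.85116173])}
cassette 0.97 [228.3, 242.3] 981 [ 0.621 -0.191  0.035] 0.102
cassette 0.61 [230.3, 189.5] 909 [ 0.458 -0.167  0.034] 0.099
bay 0.67 [350.1, 233.1] 3449 [0.655 0.114 0.042] 0.053
roof 0.67 [354.4, 233.9] 3150 [0.656 0.112 0.042] 0.053
flap_left 0.3 [172.4, 192.7] 868 [ 0.453 -0.32   0.073] 0.106
cup 0.91 [172.8, 192.8] 834 [ 0.454 -0.32   0.072] 0.106
tape 0.81 [263.7, 273.7] 349 [ 0.735 -0.105  0.024] 0.031
dish 0.89 [424.1, 149.1] 1400 [0.404 0.433 0.012] 0.043
top {'fx': 420.7225203054954, 'fy': 420.7225203054954, 'cx': 312.50547154979665, 'cy': 196.5736268493607, 'xyz': array([0.48072823, 0.09375604, 1.35650369]), 'attitude': array([-175.60614064,   -1.1938518 ,  -88.79606713])}
cassette 0.84 [386.6, 246.1] 712 [ 0.443 -0.162  0.034] 0.101
cassette 0.61 [392.9, 194.1] 753 [ 0.604 -0.187  0.034] 0.102
cassette 0.52 [365.3, 147.8] 166 [ 0.73  -0.102  0.02
[... 337 characters left out ...]
6 0.007] 0.041
{'time_s': 0.8, 'qpos': array([-75.96983182,  18.38985656,  -4.01484371,  83.10810812,
         1.29499344,  78.54013496,  -3.2585568 ]), 'joint_velocities': array([-0.050467  , -0.1050429 ,  0.01606369,  0.00953996, -0.08455885,
        0.01081307, -0.01977829]), 'effort': array([-1.51397553e-04, -4.91052532e+01, -4.03563688e-01, -3.12755120e+01,
       -6.39141141e-02,  3.36274307e-02,  3.82284242e-06]), 'tool_pos': array([0.14872194, 0.63278136, 0.21350492]), 'tool_rot': array([-24.04485531,  89.99230585,  52.73403475]), 'force': array([-0.65297211, -0.38433128,  0.88381409]), 'wrist_torque': array([-0.0154495 , -0.01805575, -0.01060853]), 'grip_width': 0.08685070605869001}
```

```bash
python3 - <<'E'
import cv2,numpy as np
a=cv2.imread('pics/scene0.png')[110:320,140:480];b=cv2.imread('pics/top0.png')[100:300,180:460]
b=cv2.resize(b,None,fx=2.3,fy=2.3,interpolation=2)[:,:]
cv2.imwrite('pics/a.png',cv2.resize(a,None,fx=2.35,fy=2.35,interpolation=2));cv2.imwrite('pics/b.png',b)
E
```

```text
(no output)
```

View pics/a.png

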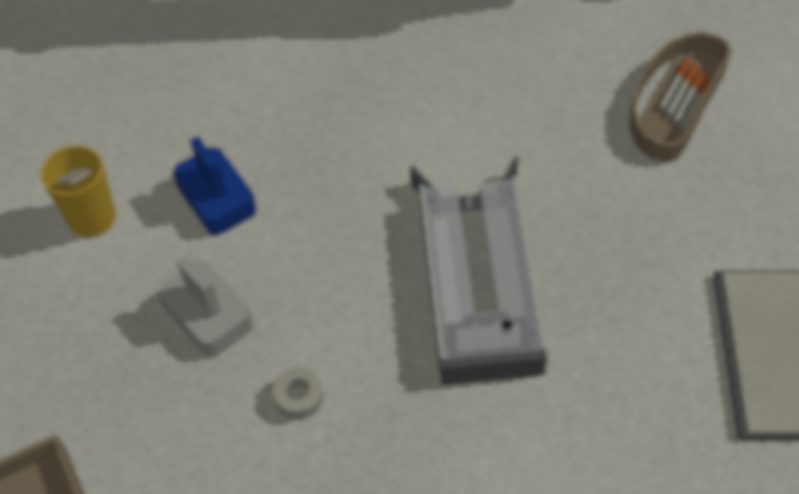

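View pics/b.png

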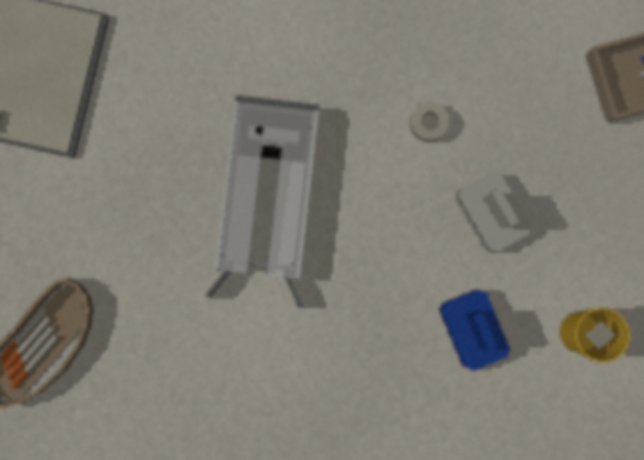

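```bash
python3 - <<'E'
from h import *
def rect(Q):
    r=cv2.minAreaRect((Q[:,:2]*1000).astype(np.float32)); b=cv2.boxPoints(r); e=b[1]-b[0],b[2]-b[1]
    L=max(e,key=np.linalg.norm); return np.round(r[0],1),np.round(r[1],1),round(np.degrees(np.arctan2(L[1],L[0]))%180,1)
for n in('scene','top'):
    z=np.load(n+'0.npz'); W=pts(n,z['d']); ok=z['d']>0
    f=lambda c,s,lo,hi: W[ok&(abs(W[...,0]-c[0])<s[0])&(abs(W[...,1]-c[1])<s[1])&(W[...,2]>lo)&(W[...,2]<hi)]
    c=(.61,-.19); s=(.075,.075)
    L=f(c,s,.028,.042); F=f(c,s,.085,.11); A=f(c,s,.05,.11); print(n,'floor',np.median(f((.6,0),(.05,.05),-.02,.02)[:,2]).round(4))
    print(' lid',len(L),np.median(L[:,2]).round(4),rect(L)); print(' fin top',len(F),np.median(F[:,2]).round(4),rect(F),F.mean(0).round(4)); print(' fin all',rect(A))
    c=(.64,.115); s=(.17,.09)
    B=f(c,s,.034,.06); print(' roof',len(B),rect(B)); 
    J=f(c,s,.02,.06); print(' all',rect(J), 'xmin',J[:,0].min().round(3),'xmax',J[:,0].max().round(3))
    # per x section extents
    for x in np.arange(.46,.78,.015):
        q=J[abs(J[:,0]-x)<.005]; 
        if len(q)>3:
            g=q[q[:,2]>.034]; y=np.sort(g[:,1]) if len(g) else q[:,1]; d=np.diff(y); i=d.argmax() if len(d) else 0
            print('  %.3f y %.4f..%.4f mid %.4f gap %.4f..%.4f  mid %.4f z %.3f'%(x,y[0],y[-1],(y[0]+y[-1])/2,y[i],y[min(i+1,len(y)-1)],(y[i]+y[min(i+1,len(y)-1)])/2,q[:,2].max()))
E
```

```text
scene floor 0.0002
 lid 649 0.0346 (array([ 605.9, -193.8]), array([102.9,  67.6]), np.float32(31.6))
 fin top 105 0.095 (array([ 605.2, -194.6]), array([54.6, 12.4]), np.float32(33.6)) [ 0.6076 -0.1939  0.094 ]
 fin all (array([ 605.5, -195. ]), array([54.6, 13.5]), np.float32(33.5))
 roof 2913 (array([615.1, 124.2]), array([127.2, 278.7]), np.float32(175.6))
 all (array([613.8, 125.2]), array([130.7, 284.8]), np.float32(176.4)) xmin 0.471 xmax 0.758
  0.475 y 0.0715..0.0790 mid 0.0753 gap 0.0735..0.0765  mid 0.0750 z 0.039
  0.490 y 0.0750..0.1938 mid 0.1344 gap 0.0847..0.1865  mid 0.1356 z 0.041
  0.505 y 0.0733..0.1848 mid 0.1291 gap 0.1112..0.1541  mid 0.1326 z 0.050
  0.520 y 0.0746..0.1879 mid 0.1313 gap 0.1253..0.1424  mid 0.1339 z 0.050
  0.535 y 0.0705..0.1858 mid 0.1282 gap 0.1140..0.1444  mid 0.1292 z 0.052
  0.550 y 0.0704..0.1851 mid 0.1278 gap 0.1138..0.1414  mid 0.1276 z 0.051
  0.565 y 0.0679..0.1839 mid 0.1259 gap 0.1109..0.1411  mid 0.1260 z 0.050
  0.580 y 0.0679..0.1828 mid 0.1253 gap 0.1109..0.1390  mid 0.1249 z 0.051
  0.595 y 0.0650..0.1817 mid 0.1234 gap 0.10
[... 2108 characters left out ...]
.1370  mid 0.1228 z 0.050
  0.640 y 0.0650..0.1779 mid 0.1215 gap 0.1060..0.1372  mid 0.1216 z 0.049
  0.655 y 0.0623..0.1782 mid 0.1202 gap 0.1061..0.1344  mid 0.1203 z 0.052
  0.670 y 0.0624..0.1754 mid 0.1189 gap 0.1035..0.1349  mid 0.1192 z 0.053
  0.685 y 0.0597..0.1728 mid 0.1163 gap 0.1102..0.1258  mid 0.1180 z 0.050
  0.700 y 0.0601..0.1733 mid 0.1167 gap 0.1577..0.1609  mid 0.1593 z 0.053
  0.715 y 0.0573..0.1705 mid 0.1139 gap 0.1076..0.1108  mid 0.1092 z 0.050
  0.730 y 0.0575..0.1708 mid 0.1141 gap 0.1521..0.1553  mid 0.1537 z 0.050
  0.745 y 0.0543..0.1684 mid 0.1114 gap 0.1368..0.1400  mid 0.1384 z 0.049
  0.760 y 0.1404..0.1689 mid 0.1546 gap 0.1404..0.1591  mid 0.1497 z 0.044
```

```bash
cat >> h.py <<'E'
def go(x,y,z,jaw):
    o=monitor.get_obs(); M=R.from_euler('xyz',o['tool_rot'],degrees=True).as_matrix()
    d=M.T@(np.array([x,y,z])-o['tool_pos'])
    j=np.degrees(np.arctan2(M[1,2],M[0,2])); t=-((jaw-j+90)%180-90)  # tool x down: +turn = -yaw
    print('tool',o['tool_pos'].round(4),'jaw',j.round(2),'delta',d.round(4),'turn %.2f'%t,'F',o['force'].round(2),'w',o['grip_width'].round(4),'q7',o['qpos'][6].round(1),'t',o['time_s'],'down',M[:,0].round(4))
E
python3 - <<'E'
from h import *
M=R.from_euler('xyz',monitor.get_obs()['tool_rot'],degrees=True).as_matrix();print(M.round(3))
go(.5,.3,.213,121.5)
go(.606,-.193,.15,121.5)
E
```

```text
[[ 0.    -0.973  0.229]
 [ 0.     0.229  0.973]
 [-1.    -0.     0.   ]]Traceback (most recent call last):
  File "<stdin>", line 3, in <module>
  File "h.py", line 16, in go
    print('tool',o['tool_pos'].round(4),'jaw',j.round(2),'delta',d.round(4),'turn %.2f'%t,'F',o['force'].round(2),'w',o['grip_width'].round(4),'q7',o['qpos'][6].round(1),'t',o['time_s'],'down',M[:,0].round(4))
                                                                                                                      ^^^^^^^^^^^^^^^^^^^^^
AttributeError: 'float' object has no attribute 'round'
```

```bash
sed -i "s/o\['grip_width'\].round(4)/round(o['grip_width'],4)/" h.py
python3 - <<'E'
from h import *
go(.5,.3,.213,121.5)
go(.606,-.193,.15,121.5)
E
```

```text
tool [0.1487 0.6328 0.2135] jaw 76.78 delta [ 0.0005 -0.4181 -0.2436] turn -44.72 F [-0.65 -0.38  0.88] w 0.0869 q7 -3.3 t 0.8 down [ 1.e-04  1.e-04 -1.e+00]
tool [0.1487 0.6328 0.2135] jaw 76.78 delta [ 0.0635 -0.634  -0.6993] turn -44.72 F [-0.65 -0.38  0.88] w 0.0869 q7 -3.3 t 0.8 down [ 1.e-04  1.e-04 -1.e+00]
```

>>> step_arm:
  deltas:
    - [1,0,-0.052,-0.03,8]
    - [1,0,-0.104,-0.06,16]
    - [1,0,-0.157,-0.091,24]
    - [1,0,-0.209,-0.122,32]
    - [1,0,-0.261,-0.152,40]
    - [1,0,-0.314,-0.183,48]
    - [1,0,-0.366,-0.213,56]
    - [1,0,-0.418,-0.244,64]
    - [1,0,-0.445,-0.295,72]
    - [1,0,-0.472,-0.345,80]
    - [1,0,-0.499,-0.396,88]
    - [1,0,-0.526,-0.446,96]

```text
time_s: 2.3
tool_pos: [0.5591, 0.0765, 0.2138]
tool_rot: [56.6, 89.9, 37.1]
force: [0.0, -0.1, -0.4]
grip_width: 0.0869
```

```bash
python3 -c "
from h import *
go(.606,-.193,.13,121.5)"
```

```text
tool [0.5591 0.0765 0.2138] jaw -19.48 delta [ 0.0837 -0.2385  0.1341] turn 39.02 F [ 0.01 -0.13 -0.41] w 0.0869 q7 -26.1 t 2.3 down [ 8.e-04  6.e-04 -1.e+00]
```

>>> step_arm:
  deltas:
    - [1,0,-0.04,0.022,7]
    - [1,0,-0.08,0.045,14]
    - [1,0,-0.12,0.067,21]
    - [1,0,-0.16,0.09,28]
    - [1,0,-0.2,0.112,35]
    - [1,0.03,-0.239,0.134,39]
    - [1,0.06,-0.239,0.134,39]
    - [1,0.083,-0.239,0.134,39]
    - [1,0.083,-0.239,0.134,39]
    - [1,0.083,-0.239,0.134,39]

```text
time_s: 3.55
tool_pos: [0.6073, -0.1916, 0.1316]
tool_rot: [46.7, 89.9, -11.5]
force: [-0.3, 0.0, 0.4]
grip_width: 0.0869
```

```bash
python3 - <<'E'
from h import *
go(.606,-.193,.07,121.5)
p,d=read_camera('scene'); cv2.imwrite('pics/c.png',cv2.resize(p[170:330,140:340,::-1],None,fx=3,fy=3))
E
```

```text
tool [ 0.6073 -0.1916  0.1316] jaw -58.2 delta [ 0.0616 -0.0019  0.0005] turn 0.30 F [-0.32  0.03  0.44] w 0.0869 q7 -30.5 t 3.55 down [ 1.5e-03 -3.0e-04 -1.0e+00]
```

View pics/c.png

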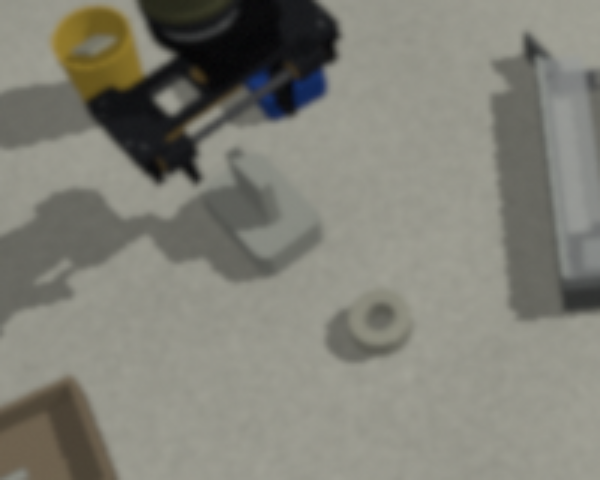

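>>> step_arm:
  deltas:
    - [1,0.02,-0.002,0.0005,0.3]
    - [1,0.04,-0.002,0.0005,0.3]
    - [1,0.055,-0.002,0.0005,0.3]
    - [1,0.062,-0.002,0.0005,0.3]
    - [1,0.062,-0.002,0.0005,0.3]
    - [-0.5,0.062,-0.002,0.0005,0.3]
    - [-1,0.062,-0.002,0.0005,0.3]
    - [-1,0.062,-0.002,0.0005,0.3]
    - [-1,0.062,-0.002,0.0005,0.3]
    - [-1,0.062,-0.002,0.0005,0.3]
  newtons: 50

```text
time_s: 4.85
tool_pos: [0.6052, -0.193, 0.0685]
tool_rot: [87.6, 90.0, 29.1]
force: [0.3, -0.6, -0.2]
grip_width: 0.0448
```

```bash
python3 - <<'E'
from h import *
go(.606,-.193,.07,121.5)
E
```

```text
tool [ 0.6052 -0.193   0.0685] jaw -58.52 delta [-0.0015  0.0007  0.0005] turn -0.02 F [ 0.27 -0.58 -0.25] w 0.0448 q7 -28.8 t 4.85 down [ 2.e-04  1.e-04 -1.e+00]
```

>>> step_arm:
  deltas:
    - [-1,-0.002,0,0,0]
    - [-1,-0.002,0,0,0]
    - [-1,-0.002,0,0,0]
    - [-1,-0.002,0,0,0]
    - [-1,-0.002,0,0,0]
    - [-1,-0.002,0,0,0]
    - [-1,-0.002,0,0,0]

```text
time_s: 5.72
tool_pos: [0.605, -0.1928, 0.0704]
tool_rot: [-171.2, 90.0, 130.3]
force: [-0.0, 1.1, 0.0]
grip_width: 0.0114
```

```bash
python3 - <<'E'
from h import *
go(.606,-.193,.07,121.5)
E
```

```text
tool [ 0.605  -0.1928  0.0704] jaw -58.52 delta [0.0004 0.0007 0.0007] turn -0.02 F [-0.03  1.11  0.03] w 0.0114 q7 -28.9 t 5.725 down [-3.e-04  3.e-04 -1.e+00]
```

>>> step_arm:
  deltas:
    - [-1,-0.015,0,0,0]
    - [-1,-0.04,0,0,0]
    - [-1,-0.07,0,0,0]
    - [-1,-0.08,0,0,0]
    - [-1,-0.08,0,0,0]

```text
time_s: 6.35
tool_pos: [0.6053, -0.1931, 0.1508]
tool_rot: [58.7, 89.9, 0.2]
force: [-0.1, -0.5, -4.6]
grip_width: 0.0115
```

```bash
python3 - <<'E'
from h import *
go(.55,0,.15,-95.2)
go(.4134,.1408,.15,-95.2)
E
```

```text
tool [ 0.6053 -0.1931  0.1508] jaw -58.53 delta [ 0.0008  0.0537 -0.1936] turn 36.67 F [-0.14 -0.54 -4.63] w 0.0115 q7 -31.1 t 6.35 down [ 9.e-04  0.e+00 -1.e+00]
tool [ 0.6053 -0.1931  0.1508] jaw -58.53 delta [ 0.0006  0.0107 -0.385 ] turn 36.67 F [-0.14 -0.54 -4.63] w 0.0115 q7 -31.1 t 6.35 down [ 9.e-04  0.e+00 -1.e+00]
```

>>> step_arm:
  deltas:
    - [-1,0,0.007,-0.015,2]
    - [-1,0,0.017,-0.045,5]
    - [-1,0,0.028,-0.08,10]
    - [-1,0,0.038,-0.115,15]
    - [-1,0,0.048,-0.15,20]
    - [-1,0,0.052,-0.185,25]
    - [-1,0,0.045,-0.22,30]
    - [-1,0,0.038,-0.255,34]
    - [-1,0,0.031,-0.29,36.7]
    - [-1,0,0.024,-0.325,36.7]
    - [-1,0,0.017,-0.355,36.7]
    - [-1,0,0.012,-0.38,36.7]

```text
time_s: 7.85
tool_pos: [0.4149, 0.1378, 0.1491]
tool_rot: [-66.1, 89.9, -161.3]
force: [0.1, 0.8, -4.2]
grip_width: 0.0113
```

>>> step_arm:
  deltas:
    - [-1,0,0,0,0]
    - [-1,0,0,0,0]
    - [-1,0,0,0,0]

```text
time_s: 8.22
tool_pos: [0.4173, 0.1365, 0.1501]
tool_rot: [-16.4, 90.0, -111.7]
force: [0.3, 0.1, -4.9]
grip_width: 0.0119
```

```bash
python3 - <<'E'
from h import *
go(.4134,.1408,.0704,-95.2)
for n in('scene','top'):
    p,d=read_camera(n); cv2.imwrite(f'pics/{n}1.png',p[...,::-1]); np.savez(n+'1.npz',p=p,d=d)
a=cv2.imread('pics/scene1.png')[100:300,240:440];b=cv2.imread('pics/top1.png')[130:330,200:400]
cv2.imwrite('pics/d.png',cv2.resize(np.hstack([a,b]),None,fx=2,fy=2,interpolation=2))
E
```

```text
tool [0.4173 0.1365 0.1501] jaw -95.32 delta [ 0.0797 -0.0043 -0.004 ] turn -0.12 F [ 0.28  0.1  -4.88] w 0.0119 q7 -120.9 t 8.225 down [-2.e-04 -6.e-04 -1.e+00]
```

View pics/d.png

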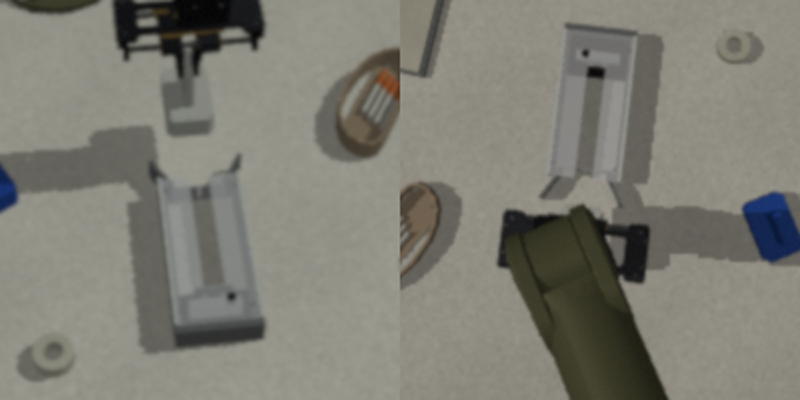

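>>> step_arm:
  deltas:
    - [-1,0.02,-0.002,-0.002,0]
    - [-1,0.045,-0.0043,-0.004,-0.1]
    - [-1,0.065,-0.0043,-0.004,-0.1]
    - [-1,0.075,-0.0043,-0.004,-0.1]
    - [-1,0.079,-0.0043,-0.004,-0.1]
    - [-1,0.0795,-0.0043,-0.004,-0.1]
    - [-1,0.0795,-0.0043,-0.004,-0.1]

```text
time_s: 9.2
tool_pos: [0.4136, 0.142, 0.0716]
tool_rot: [132.7, 89.9, 37.5]
force: [0.7, -0.4, -4.8]
grip_width: 0.0114
```

```bash
python3 - <<'E'
from h import *
go(.513,.1317,.0704,-95.2)
p,d=read_camera('scene'); W=pts('scene',d)
def rect(Q):
    r=cv2.minAreaRect((Q[:,:2]*1000).astype(np.float32)); return r
L=W[(d>0)&(abs(W[...,0]-.42)<.07)&(abs(W[...,1]-.14)<.05)&(W[...,2]>.028)&(W[...,2]<.042)]
print('lid',rect(L),np.median(L[:,2]),len(L))
for x in np.arange(.4,.47,.01):
    q=L[abs(L[:,0]-x)<.004]
    if len(q): print(x.round(3),q[:,1].min().round(4),q[:,1].max().round(4))
E
```

```text
tool [0.4136 0.142  0.0716] jaw -95.13 delta [0.0013 0.0999 0.0014] turn 0.07 F [ 0.69 -0.4  -4.82] w 0.0114 q7 -118.2 t 9.2 down [ 1.1e-03  9.0e-04 -1.0e+00]
lid ((426.3108825683594, 141.20761108398438), (134.87551879882812, 78.81234741210938), 6.298854351043701) 0.03536673119940481 489
0.4 0.1084 0.1726
0.41 0.1066 0.1731
0.42 0.1075 0.1714
0.43 0.1059 0.171
0.44 0.1041 0.1701
0.45 0.1045 0.1681
0.46 0.1065 0.1684
```

>>> step_arm:
  deltas:
    - [-1,0.001,0.003,0.0014,0]
    - [-1,0.0015,0.01,0.0014,0]
    - [-1,0.0015,0.018,0.0014,0]
    - [-1,0.0015,0.026,0.0014,0]
    - [-1,0.0015,0.034,0.0014,0]
    - [-1,0.0015,0.038,0.0014,0]
    - [-1,0.0015,0.038,0.0014,0]

```text
time_s: 10.12
tool_pos: [0.4525, 0.1372, 0.0703]
tool_rot: [106.9, 89.9, 11.7]
force: [-0.5, 0.7, 4.0]
grip_width: 0.0113
```

```bash
python3 - <<'E'
from h import *
go(.513,.1317,.0704,-95.2)
p,d=read_camera('scene'); W=pts('scene',d)
L=W[(d>0)&(abs(W[...,0]-.46)<.07)&(abs(W[...,1]-.14)<.08)&(W[...,2]>.028)&(W[...,2]<.042)]
for x in np.arange(.44,.51,.01):
    q=np.sort(L[abs(L[:,0]-x)<.004][:,1]); g=np.where(np.diff(q)>.006)[0]
    print(x.round(3),[(s[0].round(4),s[-1].round(4)) for s in np.split(q,g+1) if len(s)])
E
```

```text
tool [0.4525 0.1372 0.0703] jaw -95.14 delta [0.     0.0607 0.0001] turn 0.06 F [-0.55  0.71  4.  ] w 0.0113 q7 -112.4 t 10.125 down [ 2.2e-03  5.0e-04 -1.0e+00]
0.44 [(np.float64(0.1034), np.float64(0.1286)), (np.float64(0.1482), np.float64(0.169))]
0.45 [(np.float64(0.1014), np.float64(0.1291)), (np.float64(0.1462), np.float64(0.1678))]
0.46 [(np.float64(0.1033), np.float64(0.126)), (np.float64(0.1435), np.float64(0.1673))]
0.47 [(np.float64(0.0691), np.float64(0.0772)), (np.float64(0.1009), np.float64(0.1329)), (np.float64(0.1416), np.float64(0.1663))]
0.48 [(np.float64(0.0705), np.float64(0.0815)), (np.float64(0.0991), np.float64(0.1643)), (np.float64(0.1926), np.float64(0.1988))]
0.49 [(np.float64(0.0766), np.float64(0.0851)), (np.float64(0.0994), np.float64(0.1645)), (np.float64(0.1868), np.float64(0.1937))]
0.5 [(np.float64(0.0774), np.float64(0.0867)), (np.float64(0.1042), np.float64(0.1627)), (np.float64(0.179), np.float64(0.1885))]
0.51 [(np.float64(0.0727), np.float64(0.0729)), (np.float64(0.0929), np.float64(0.1133)), (np.float64(0.1397), np.float64(0.1397)), (np.float64(0.1476), np.float64(0.1533)), (np.float64(0.162), np.float64(0.1673)), (np.float64(0.1746), np.float64(0.1803))]
```

>>> step_arm:
  deltas:
    - [-1,-0.0004,0.003,-0.0003,0]
    - [-1,-0.0004,0.006,-0.0003,0]
    - [-1,-0.0004,0.009,-0.0003,0]
    - [-1,-0.0004,0.012,-0.0003,0]
    - [-1,-0.0004,0.012,-0.0003,0]

```text
time_s: 10.8
tool_pos: [0.4637, 0.1363, 0.0703]
tool_rot: [108.5, 89.9, 13.3]
force: [-0.7, 1.0, 5.0]
grip_width: 0.0115
```

>>> step_arm:
  deltas:
    - [-1,0,0.003,0,0]
    - [-1,0,0.006,0,0]
    - [-1,0,0.009,0,0]
    - [-1,0,0.012,0,0]

```text
time_s: 11.3
tool_pos: [0.4741, 0.1355, 0.0703]
tool_rot: [-99.8, 89.9, 165.1]
force: [-6.6, 1.2, 10.9]
grip_width: 0.0119
```

>>> step_arm:
  deltas:
    - [-1,-0.0003,0.002,0,0]
    - [-1,-0.0003,0.004,0,0]
    - [-1,-0.0003,0.006,0,0]
    - [-1,-0.0003,0.008,0,0]
  newtons: 60

```text
time_s: 11.8
tool_pos: [0.4816, 0.1349, 0.0703]
tool_rot: [-95.7, 89.8, 169.2]
force: [-5.9, 1.1, 7.8]
grip_width: 0.0115
```

```bash
python3 - <<'E'
from h import *
go(.513,.1317,.0704,-95.2)
o=monitor.get_obs(); print(o['wrist_torque'])
p,d=read_camera('scene'); cv2.imwrite('pics/e.png',cv2.resize(p[130:270,280:440,::-1],None,fx=4,fy=4,interpolation=2))
E
```

```text
tool [0.4816 0.1349 0.0703] jaw -95.1 delta [-0.0002  0.0316  0.0004] turn 0.10 F [-5.88  1.11  7.79] w 0.0115 q7 -108.2 t 11.8 down [-2.8e-03  5.0e-04 -1.0e+00]
[0.07639905 1.47250458 0.01010668]
```

View pics/e.png

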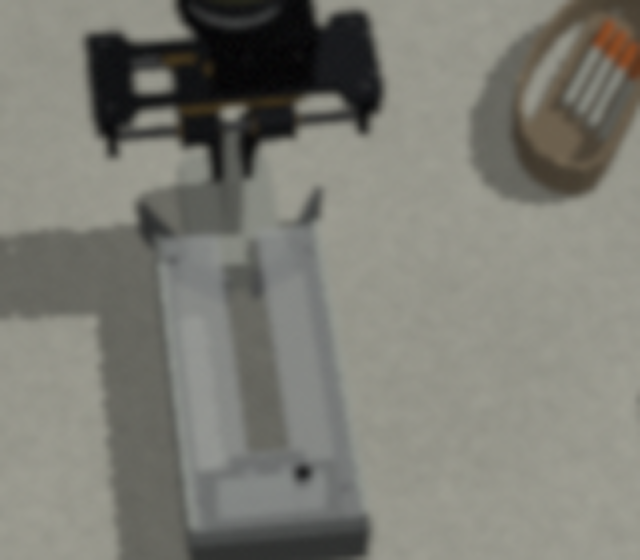

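>>> step_arm:
  deltas:
    - [-1,0,0.003,0.0002,0]
    - [-1,0,0.006,0.0003,0]
    - [-1,0,0.009,0.0004,0]
    - [-1,0,0.012,0.0004,0]

```text
time_s: 12.35
tool_pos: [0.4933, 0.1337, 0.0703]
tool_rot: [-101.0, 89.8, 163.9]
force: [-6.4, 1.6, 8.5]
grip_width: 0.0119
```

>>> step_arm:
  deltas:
    - [-1,0,0.003,0,0]
    - [-1,0,0.006,0,0]
    - [-1,0,0.009,0,0]
    - [-1,0,0.012,0,0]

```text
time_s: 12.85
tool_pos: [0.5061, 0.1322, 0.0703]
tool_rot: [-99.2, 89.9, 165.7]
force: [-4.6, 0.2, 6.2]
grip_width: 0.0115
```

>>> step_arm:
  deltas:
    - [-1,0,0.003,0,0]
    - [-1,0,0.006,0,0]
    - [-1,0,0.009,0,0]
    - [-1,0,0.012,0,0]

```text
time_s: 13.35
tool_pos: [0.5184, 0.131, 0.0703]
tool_rot: [-100.3, 90.0, 164.6]
force: [-3.7, 0.5, 5.3]
grip_width: 0.0114
```

```bash
python3 - <<'E'
from h import *
go(.6276,.1213,.0704,-95.2)
o=monitor.get_obs(); print(o['wrist_torque'])
E
```

```text
tool [0.5184 0.131  0.0703] jaw -95.1 delta [-2.000e-04  1.096e-01 -1.000e-04] turn 0.10 F [-3.69  0.53  5.32] w 0.0114 q7 -103.9 t 13.35 down [-8.e-04  2.e-04 -1.e+00]
[ 0.02957574  0.89271592 -0.04038835]
```

>>> step_arm:
  deltas:
    - [-1,0,0.005,0,0]
    - [-1,0,0.01,0,0]
    - [-1,0,0.015,0,0]
    - [-1,0,0.02,0,0]
    - [-1,0,0.025,0,0]
    - [-1,0,0.03,0,0]
    - [-1,0,0.035,0,0]
    - [-1,0,0.04,0,0]

```text
time_s: 14.35
tool_pos: [0.5583, 0.1273, 0.0703]
tool_rot: [-93.4, 90.0, 171.5]
force: [-3.6, 0.3, 6.7]
grip_width: 0.0115
```

>>> step_arm:
  deltas:
    - [-1,0,0.005,0,0]
    - [-1,0,0.01,0,0]
    - [-1,0,0.015,0,0]
    - [-1,0,0.02,0,0]
    - [-1,0,0.025,0,0]
    - [-1,0,0.03,0,0]
    - [-1,0,0.035,0,0]

```text
time_s: 15.22
tool_pos: [0.5932, 0.1241, 0.0703]
tool_rot: [-87.4, 90.0, 177.5]
force: [-3.9, 0.2, 5.2]
grip_width: 0.0117
```

```bash
python3 - <<'E'
from h import *
go(.6276,.1213,.0704,-95.2)
o=monitor.get_obs(); print(o['wrist_torque'])
E
```

```text
tool [0.5932 0.1241 0.0703] jaw -95.1 delta [-0.0001  0.0345 -0.0003] turn 0.10 F [-3.89  0.23  5.25] w 0.0117 q7 -97.5 t 15.225 down [-8.e-04  0.e+00 -1.e+00]
[-0.01379463  0.87117457 -0.02242243]
```

>>> step_arm:
  deltas:
    - [-1,0,0.002,0,0]
    - [-1,0,0.004,0,0]
    - [-1,0,0.006,0,0]
    - [-1,0,0.008,0,0]
    - [-1,0,0.008,0,0]

```text
time_s: 15.85
tool_pos: [0.602, 0.1232, 0.0704]
tool_rot: [88.9, 89.9, -6.3]
force: [0.3, 0.5, 3.6]
grip_width: 0.0112
```

```bash
python3 - <<'E'
from h import *
go(.6276,.1213,.0704,-95.2)
for n in('scene','top'):
    z=np.load(n+'0.npz');d=z['d'];W=pts(n,d);X=(W[...,0]-.513);Y=W[...,1]-.1317
    bx=X*.9959-Y*.0907;by=X*.0907+Y*.9959
    for a in np.arange(.09,.2,.005):
        m=(abs(bx-a)<.0025)&(abs(by)<.008)&(d>0)
        print(n,a.round(3),m.sum(),W[m][:,2].round(3).tolist()[:6] if m.any() else '',z['p'][m].mean(0).round() if m.any() else '')
E
```

```text
tool [0.602  0.1232 0.0704] jaw -95.13 delta [-0.      0.0257 -0.0004] turn 0.07 F [0.28 0.51 3.61] w 0.0112 q7 -97.0 t 15.85 down [ 1.4e-03 -2.0e-04 -1.0e+00]
scene 0.09 10 [-0.0, 0.002, -0.001, 0.004, 0.001, 0.001] [96. 97. 90.]
scene 0.095 6 [0.001, -0.002, 0.0, 0.002, 0.001, -0.001] [96. 96. 89.]
scene 0.1 12 [0.004, 0.003, 0.002, 0.003, -0.001, 0.001] [97. 97. 90.]
scene 0.105 9 [0.002, -0.001, 0.002, -0.001, 0.004, -0.001] [97. 97. 90.]
scene 0.11 8 [-0.001, -0.0, 0.005, -0.001, 0.0, -0.003] [96. 96. 89.]
scene 0.115 9 [0.003, -0.001, -0.002, 0.002, 0.002, 0.002] [98. 98. 91.]
scene 0.12 11 [0.005, 0.003, 0.003, 0.001, -0.001, -0.001] [97. 97. 90.]
scene 0.125 7 [0.006, 0.001, -0.002, 0.001, 0.0, -0.003] [98. 98. 91.]
scene 0.13 9 [0.005, 0.003, 0.0, -0.003, 0.002, 0.003] [99. 99. 92.]
scene 0.135 9 [0.004, -0.0, 0.001, -0.002, -0.003, -0.001] [99. 99. 92.]
scene 0.14 10 [0.006, 0.004, 0.003, -0.001, -0.003, -0.001] [98. 98. 91.]
scene 0.145 11 [0.007, 0.002, 0.003, 0.002, -0.0, 0.0] [99. 99. 92.]
scene 0.15 4 [0.005, -0.002, -0.002, 0.002] [102. 103.  98.]
scene 0.155 0  
scen
[... 1366 characters left out ...]
2. 86.]
top 0.155 6 [-0.003, 0.003, 0.002, 0.001, -0.002, 0.001] [95. 92. 86.]
top 0.16 9 [0.0, 0.002, 0.003, 0.003, -0.003, 0.0] [84. 82. 76.]
top 0.165 6 [-0.002, 0.007, -0.001, 0.0, 0.004, -0.008] [44. 42. 40.]
top 0.17 15 [0.027, 0.019, 0.021, 0.025, 0.029, 0.003] [15. 13. 13.]
top 0.175 8 [0.03, 0.031, 0.04, 0.026, 0.027, 0.028] [43. 43. 42.]
top 0.18 12 [0.038, 0.039, 0.045, 0.046, 0.044, 0.037] [99. 98. 97.]
top 0.185 7 [0.044, 0.041, 0.041, 0.044, 0.043, 0.041] [122. 122. 119.]
top 0.19 9 [0.044, 0.042, 0.043, 0.043, 0.044, 0.043] [127. 126. 124.]
top 0.195 7 [0.04, 0.047, 0.043, 0.04, 0.042, 0.043] [126. 126. 123.]
top 0.2 8 [0.042, 0.041, 0.041, 0.04, 0.036, 0.041] [116. 115. 113.]
```

>>> step_arm:
  deltas:
    - [-1,0,0.002,0,0]
    - [-1,0,0.004,0,0]
    - [-1,0,0.006,0,0]
    - [-1,0,0.008,0,0]
    - [-1,0,0.01,0,0]
    - [-1,0,0.012,0,0]
    - [-1,0,0.012,0,0]

```text
time_s: 16.73
tool_pos: [0.6132, 0.1224, 0.0703]
tool_rot: [-134.2, 90.0, 130.6]
force: [-2.5, -0.3, 6.0]
grip_width: 0.0115
```

>>> step_arm:
  deltas:
    - [-1,0,0.001,0,0]
    - [-1,0,0.002,0,0]
    - [-1,0,0.002,0,0]

```text
time_s: 17.1
tool_pos: [0.615, 0.1222, 0.0703]
tool_rot: [-107.0, 90.0, 157.8]
force: [-2.5, 0.4, 5.1]
grip_width: 0.0115
```

>>> step_arm:
  deltas:
    - [-1,0,0.001,0,0]
    - [-1,0,0.002,0,0]
    - [-1,0,0.002,0,0]

```text
time_s: 17.48
tool_pos: [0.617, 0.122, 0.0703]
tool_rot: [-104.4, 90.0, 160.5]
force: [-3.1, 0.7, 5.9]
grip_width: 0.0112
```

>>> step_arm:
  deltas:
    - [-1,0,0.001,0,0]
    - [-1,0,0.001,0,0]

```text
time_s: 17.73
tool_pos: [0.6179, 0.1219, 0.0703]
tool_rot: [-109.4, 90.0, 155.4]
force: [-1.6, 1.3, 6.6]
grip_width: 0.0113
```

>>> step_arm:
  deltas:
    - [-1,0,0.001,0,0]
    - [-1,0,0.002,0,0]
    - [-1,0,0.002,0,0]

```text
time_s: 18.1
tool_pos: [0.62, 0.1217, 0.0704]
tool_rot: [-106.9, 90.0, 158.0]
force: [-3.2, 0.3, 5.6]
grip_width: 0.0116
```

>>> step_arm:
  deltas:
    - [-1,0,0.001,0,0]
    - [-1,0,0.002,0,0]
    - [-1,0,0.002,0,0]

```text
time_s: 18.48
tool_pos: [0.6219, 0.1216, 0.0703]
tool_rot: [-106.2, 90.0, 158.7]
force: [-2.7, 0.8, 5.4]
grip_width: 0.0113
```

>>> step_arm:
  deltas:
    - [-1,0,0.001,0,0]
    - [-1,0,0.002,0,0]
    - [-1,0,0.002,0,0]

```text
time_s: 18.85
tool_pos: [0.6239, 0.1214, 0.0703]
tool_rot: [-104.6, 90.0, 160.3]
force: [-2.3, -0.4, 6.6]
grip_width: 0.0115
```

>>> step_arm:
  deltas:
    - [-1,0,0.001,0,0]
    - [-1,0,0.002,0,0]
    - [-1,0,0.002,0,0]

```text
time_s: 19.23
tool_pos: [0.6259, 0.1212, 0.0704]
tool_rot: [-106.8, 90.0, 158.1]
force: [-2.4, -0.0, 4.9]
grip_width: 0.0113
```

>>> step_arm:
  deltas:
    - [-1,0,0.001,0,0]
    - [-1,0,0.002,0,0]
    - [-1,0,0.002,0,0]

```text
time_s: 19.6
tool_pos: [0.6279, 0.121, 0.0703]
tool_rot: [-107.3, 90.0, 157.6]
force: [-3.0, 0.7, 5.8]
grip_width: 0.0113
```

>>> step_arm:
  deltas:
    - [-1,0,0.001,0,0]
    - [-1,0,0.002,0,0]
    - [-1,0,0.002,0,0]

```text
time_s: 19.98
tool_pos: [0.6299, 0.1208, 0.0704]
tool_rot: [-111.0, 90.0, 153.9]
force: [-3.1, -0.3, 5.6]
grip_width: 0.0114
```

>>> step_arm:
  deltas:
    - [-1,0,0.001,0,0]
    - [-1,0,0.002,0,0]
    - [-1,0,0.002,0,0]

```text
time_s: 20.35
tool_pos: [0.6319, 0.1206, 0.0704]
tool_rot: [-110.0, 90.0, 154.9]
force: [-2.7, 0.8, 4.8]
grip_width: 0.0116
```

>>> step_arm:
  deltas:
    - [-1,0,0.001,0,0]
    - [-1,0,0.002,0,0]
    - [-1,0,0.002,0,0]

```text
time_s: 20.72
tool_pos: [0.6325, 0.1207, 0.0704]
tool_rot: [-94.7, 89.8, 170.2]
force: [-6.4, -0.2, 8.3]
grip_width: 0.0112
```

>>> step_arm:
  deltas:
    - [-1,0,0.001,0,0]
    - [-1,0,0.0015,0,0]
    - [-1,0,0.0015,0,0]

```text
time_s: 21.1
tool_pos: [0.633, 0.1207, 0.0705]
tool_rot: [-94.1, 89.7, 170.8]
force: [-8.6, 0.2, 11.6]
grip_width: 0.0113
```

>>> step_arm:
  deltas:
    - [-1,0,0.001,0,0]
    - [-1,0,0.002,0,0]
    - [-1,0,0.0025,0,0]

```text
time_s: 21.48
tool_pos: [0.634, 0.1206, 0.0708]
tool_rot: [-93.6, 89.5, 171.3]
force: [-14.0, 0.4, 17.3]
grip_width: 0.0116
```

```bash
python3 - <<'E'
from h import *
go(.6276,.1213,.0704,-95.2)
o=monitor.get_obs(); print(o['wrist_torque'],o['tool_rot'])
p,d=read_camera('scene'); cv2.imwrite('pics/f.png',cv2.resize(p[130:270,280:440,::-1],None,fx=4,fy=4,interpolation=2))
E
```

```text
tool [0.634  0.1206 0.0708] jaw -95.1 delta [ 0.0004 -0.0064 -0.0001] turn 0.10 F [-13.97   0.45  17.3 ] w 0.0116 q7 -95.0 t 21.475 down [-0.0092  0.0014 -1.    ]
[-0.08186787  3.45796494 -0.01788712] [-93.55002407  89.46793738 171.34947138]
```

View pics/f.png

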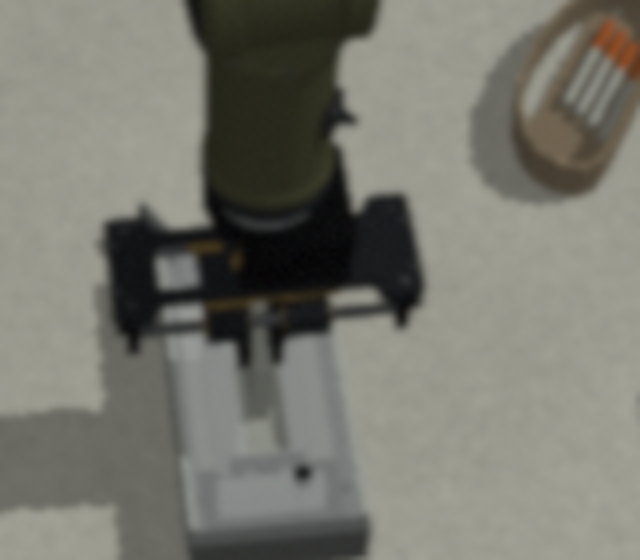

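>>> step_arm:
  deltas:
    - [-1,0,0,0,0]
    - [-1,0,0,0,0]
    - [-1,0,0,0,0]
    - [-1,0,0,0,0]
    - [-1,0,0,0,0]
    - [-1,0,0,0,0]
    - [-1,0,0,0,0]
    - [-1,0,0,0,0]
    - [-1,0,0,0,0]

```text
time_s: 22.65
tool_pos: [0.634, 0.1206, 0.0707]
tool_rot: [-93.8, 89.5, 171.1]
force: [-13.7, 0.0, 16.9]
grip_width: 0.0115
```

>>> step_arm:
  deltas:
    - [-1,0,0.0005,0,0]
    - [-1,0,0.001,0,0]
    - [-1,0,0.001,0,0]
    - [-1,0,0.001,0,0]
    - [-1,0,0.001,0,0]
    - [-1,0,0.001,0,0]
    - [-1,0,0.001,0,0]
    - [-1,0,0.001,0,0]
    - [-1,0,0.001,0,0]

```text
time_s: 23.78
tool_pos: [0.6344, 0.1206, 0.0708]
tool_rot: [-93.5, 89.4, 171.4]
force: [-15.0, 0.6, 17.5]
grip_width: 0.0114
```

>>> step_arm:
  deltas:
    - [-1,0,-0.002,0,0]
    - [-1,0,-0.004,0,0]
    - [-1,0,-0.006,0,0]
    - [-1,0,-0.0075,0,0]
    - [-1,0,-0.0075,0,0]
    - [-1,0,-0.0075,0,0]

```text
time_s: 24.52
tool_pos: [0.6322, 0.1207, 0.0704]
tool_rot: [99.1, 89.9, 4.0]
force: [0.7, 0.7, 3.0]
grip_width: 0.0115
```

```bash
python3 - <<'E'
from h import *
go(.6276,.1213,.0704,-95.2)
E
```

```text
tool [0.6322 0.1207 0.0704] jaw -95.12 delta [-0.     -0.0046 -0.0002] turn 0.08 F [0.73 0.66 3.02] w 0.0115 q7 -95.3 t 24.525 down [ 1.3e-03  1.0e-04 -1.0e+00]
```

>>> step_arm:
  deltas:
    - [-0.7,0,0,0,0]
    - [-0.5,0,0,0,0]
    - [-0.3,0,0,0,0]
    - [-0.1,0,0,0,0]
    - [0,0,0,0,0]
    - [0,0,0,0,0]
    - [0,0,0,0,0]
    - [0,0,0,0,0]

```text
time_s: 25.52
tool_pos: [0.6316, 0.1207, 0.0702]
tool_rot: [140.1, 90.0, 45.0]
force: [-0.2, -0.3, 0.4]
grip_width: 0.0436
```

```bash
python3 - <<'E'
from h import *
go(.6276,.1213,.0704,-95.2)
E
```

```text
tool [0.6316 0.1207 0.0702] jaw -95.12 delta [-0.0002 -0.004  -0.0003] turn 0.08 F [-0.18 -0.27  0.39] w 0.0436 q7 -95.3 t 25.525 down [ 1.e-04  1.e-04 -1.e+00]
```

Released with 43 mm opening; lifting clear, and then checking.

>>> step_arm:
  deltas:
    - [0,-0.01,0,0,0]
    - [0,-0.03,0,0,0]
    - [0,-0.06,0,0,0]
    - [0,-0.09,0,0,0]
    - [0,-0.12,0,0,0]
    - [0,-0.15,0,0,0]
    - [0,-0.15,-0.06,0,0]
    - [0,-0.15,-0.11,0,0]
    - [0,-0.15,-0.15,0,0]
    - [0,-0.15,-0.15,0,0]
    - [0,-0.15,-0.15,0,0]

```text
time_s: 26.9
tool_pos: [0.4834, 0.1339, 0.2216]
tool_rot: [126.4, 89.8, 31.3]
force: [0.4, -1.0, -0.3]
grip_width: 0.0434
```

```bash
python3 - <<'E'
from h import *
go(.6276,.1213,.0704,-95.2)
P={}
for n in('scene','top'):
    P[n],d=read_camera(n); W=pts(n,d); X=W[...,0]-.513;Y=W[...,1]-.1317
    bx=X*.9959-Y*.0907;by=X*.0907+Y*.9959
    m=(d>0)&(abs(by)<.02)&(bx>.05)&(bx<.2)&(W[...,2]>.075)&(W[...,2]<.11)
    if m.any(): print(n,'fin bx',bx[m].min().round(4),bx[m].max().round(4),'by',by[m].mean().round(4),'z',np.percentile(W[m][:,2],[50,95]).round(4))
    for t in('cup','tape','dish'):
        r=regions_of(n,t)
        if r: q=r[0]['pixels']&(d>0); print(t,np.median(W[q],0).round(3))
cv2.imwrite('pics/g.png',cv2.resize(np.hstack([P['scene'][150:270,300:400,::-1],P['top'][120:240,250:350,::-1]]),None,fx=4,fy=4,interpolation=2))
E
```

```text
tool [0.4834 0.1339 0.2216] jaw -95.15 delta [ 1.515e-01  1.444e-01 -1.000e-04] turn 0.05 F [ 0.44 -1.   -0.27] w 0.0434 q7 -114.1 t 26.9 down [ 0.0026  0.0016 -1.    ]
scene fin bx 0.0927 0.1462 by -0.0025 z [0.0944 0.0991]
cup [ 0.452 -0.32   0.072]
tape [0.657 0.114 0.042]
dish [0.403 0.43  0.011]
top fin bx 0.0954 0.1458 by -0.0003 z [0.0945 0.0982]
cup [ 0.441 -0.327  0.071]
tape [ 0.729 -0.103  0.024]
dish [0.407 0.434 0.007]
```

View pics/g.png

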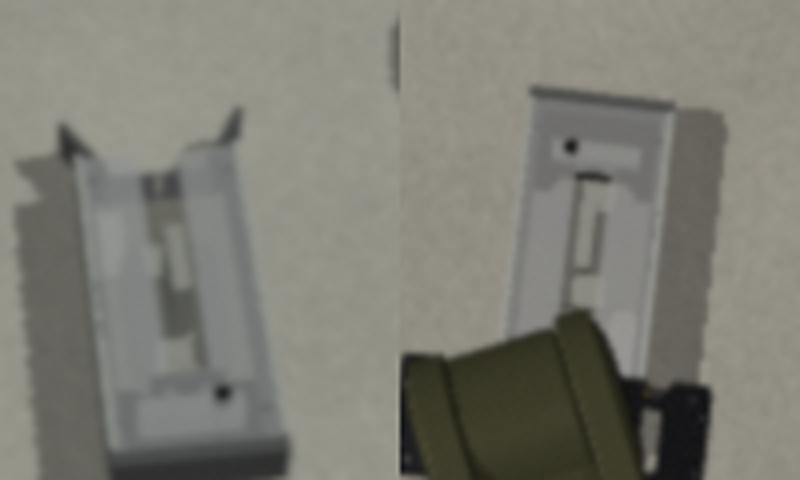

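```bash
python3 -c "
from h import *
print(env.sign_off())"
```

```text
the job is handed in; nothing more can be done
None
```

I picked up the white cassette by its fin (not the blue look-alike) and carried it to the bay. I pushed it in through both flaps and felt the stop at tool x ≈ 0.632 m. I held it there for about 2 s, then backed off, let go, lifted clear and handed the job in at 26.9 s. The verdict is not reported.

- **Press force:** the wrist read 14–15 N. Taking off about 5–6 N of floor friction leaves roughly 8–9 N on the stop. That is an estimate, because contact force is not measured directly. The force stayed well under 20 N throughout.
- **Cassette:** both cameras showed its centre about 0.115–0.12 m inside the doorway. The fin top was at 0.0945 m, so it stands flat and upright.
- **Flaps:** they look shut in the last scene picture, as they did at the start. The drag on the cassette fell away as its rear passed them. I had no joint reading for them.
- **Bystanders:** the cup and dish are within about 6 mm of where they were in both cameras, which is measuring scatter. The top camera puts the tape within 2 mm of where it was. The scene camera's tape reading disagreed: it gave the bay's position, so I took it as a false detection.
- **Bay position:** my estimate of the doorway was about 5 mm off along x, judged by the slot end. I found the stop by feel, so this did not matter.

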